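# Close up and lock the side guide of a label dispenser

## Robot

A 6-joint arm with a two-finger parallel gripper is mounted at the origin on a cart in front of the work surface, level with it; the furniture and walls round the work are solid. World frame = base frame: x ahead of the robot, y to its left, z up, the work surface at z = 0. Lengths are in mm, angles in rad, forces in N, time in s.
With the tool pointing down it reaches from about 325 to 875 mm from the base axis. Payload 4.4 kg.
Tool frame: the origin (TCP) lies on the centre line of the jaws, within the pads' length; the fingertips stand ahead of it and the grasp point (between the pads) lies 6 mm ahead of it (ctrl.tcp_to_tips is the z of the fingertips in the tool frame, in mm); z points along the fingers, y is the line along which they close (so a half turn about z gives the same grasp; the last joint's range is limited). The gripper opens to 85 mm and grips with 20 to 120 N. Pads are 22 mm wide; open, the fingers measure 114 mm over their backs; the gripper's body (76 mm by 85 mm) begins 54 mm behind the grasp point. The pads swing forward as they close: fully open they stand 13 mm farther back than shut.
Start: joints at [1.123, 0.207, 1.542, -0, 1.393, -0.15], TCP at [168.175, 549.859, 256.282] pointing down, gripper open.
Joint ranges: [-2.73, 2.73], [-0.86, 2.22], [0.23, 2.46], [-1.11, 4.25], [0.08, 2.63], [-2.82, 2.82]. Speed limits (rad/s): [2.79, 2.79, 3.14, 3.14, 3.14, 3.14].

## Interface

Orientations are given as a 3x3 rotation matrix whose columns are the frame's x, y, z axes.
In Python, from plant import ctrl, sensors, optics gives the robot as it stands. Calls block until the motion is done:
- ctrl.move_ptp(position, orientation): joint-space move of the TCP to a pose.
- ctrl.move_l(position, rot=None, vel=150, threshold=None): straight line of the TCP; rot=None keeps the orientation; vel is the mean speed in mm/s. With threshold (N) it stops when the force on the tool has changed by that much, and returns True; else False.
- ctrl.set_joints(angles): joint-space move.
- ctrl.gripper_to(opening, force=None): finger opening in mm; force is the grip in N (None keeps the last); returns when the fingers have stopped.
- ctrl.hold(seconds).
- ctrl.solve_ik(position, orientation): joint angles nearest the present ones, or None.
- sensors.read_state(): the state.
- optics.grab_frame(name): name is "scene" or "top"; returns (picture, depth): 480x640x3 uint8, red, green, blue; 480x640 float32, mm along the optical axis (not along the pixel's ray), 0 where there is no reading.
- optics.camera_params(name): a dict with "mtx" (3x3 intrinsics, pixels), "k1" (the pictures are not rectified: a ray, as slopes to the right and down, at radius r is drawn at 1 + k1 r^2 times it, then the intrinsics apply), "R" (3x3) and "t" (3): a world point X has camera coordinates R X + t. Camera axes: x right, y down, z forward; pixel columns grow to the right and rows downward; lengths in mm; the calibration is good to about 2 mm. A picture is of the moment at which its call begins. camera_params takes no time and is no camera call.
A pose or a line that the arm cannot do raises ctrl.MotionError and nothing moves.
- ctrl.finish_job(): hands the job in; it is judged then, once.
The state is a dict: "t": time; "q": joint angles; "qvel": joint speeds; "tau": joint torques, N m; "eef_pos": TCP position; "eef_rot": TCP orientation; "force": force on the tool from outside, world axes, zero at the start; "wrist_torque": the same for the moment, N m; "grip_width": finger opening in mm; "grasp_force": force on a finger pad.
Only numpy, scipy, OpenCV 4.12 (cv2) and the standard library are available. Lean on these libraries where they do the work, as an engineer would, in place of code of your own. Each camera call takes 0.05 s, during which the arm holds its last target. There are 200 camera calls.

## Task

The label roll in the dispenser is narrower than the last one and can wander sideways. Loosen the wing knob that clamps the sliding guide (turn it counter-clockwise, seen from above), slide the guide towards the fixed guide until the roll is held between the two with no play, still sitting down on its rods, and then turn the knob fully clockwise again to lock the guide. Leave the stapler, the salt shaker and the small dish where they are.

Things in the scene. Friction and masses are not known exactly. Their poses are not given: they have to be found in the camera images.
- dispenser: Label dispenser fixed to the table: grey base plate 100 x 250 mm (x, y), two steel rods along y at x = +-24 mm (tops 27 mm high), a fixed rounded aluminium cheek near its -y end and a sliding one on the +y side; cheeks 64 mm wide, 5 mm thick, tops 72 mm high. Origin: centre of its underside on the table; z up; y along the rods, from the fixed to the sliding guide.
- fixed_guide_face (a point): Centre of the inner face (the side towards the roll) of the fixed guide cheek, 40 mm above the table, at y = -95 mm in the dispenser's frame. Axes as the dispenser's.
- guide_face (a point): Centre of the inner face of the sliding guide cheek, 40 mm above the table. Axes as the dispenser's. Behind it (+y) is the guide's grey block, 66 mm wide, 78 mm long, top 34 mm high, which carries the knob.
- guide (a joint): Travel of the sliding guide in m: 0 with the cheeks 90 mm apart, growing as it slides to -y towards the fixed guide; the gap between the cheeks is 0.090 minus this value. Range 0 to 0.072. Clamped (does not slide under hand force) while the knob is tight.
- knob_grip (a point): Grip point on the vertical axis of the black wing knob on the sliding guide, 60 mm above the table, 50 mm to +y of guide_face. The wing is an upright flat bar 12 mm thick (this frame's x), 46 mm long (this frame's y, turning with the knob) and 24 mm high (48 to 72 mm above the table).
- knob (a joint): Angle of the wing knob in rad: 0 fully tight (stop), 1.2 fully loose (stop); it grows counter-clockwise seen from above. The clamp lets go above about 0.5. At 0 the wing points 0.6 rad clockwise of the dispenser's y axis, at 1.2 it points 0.6 rad counter-clockwise of it.
- label_roll: Roll of labels on a card core, 58 mm in diameter and 28 mm wide, 50 g, loose, standing on edge on the two rods between the cheeks. Its own z axis is the roll's axis, along the dispenser's y; the origin lies on the flat side towards the fixed guide.
- roll_center (a point): Centre of the label roll (14 mm from each flat side), about 46 mm above the table when it sits on the rods.
- stapler: Plier stapler lying on the table behind the dispenser, 46 x 168 x 19 mm. Bystander. Origin: centre of its underside.
- shaker_salt: Salt shaker, 44 mm in diameter and 90 mm high, standing on the sliding guide's side of the dispenser. Bystander. Origin: centre of its underside.
- small_dish: Small white oblong dish, 112 x 128 x 38 mm, on the fixed guide's side of the dispenser. Bystander. Origin: centre of its underside.

How it is judged (in metres and radians):
On the way, in this order (a step that is already met when the one before it is completed fails the run):
1. the knob has been loosened (turned past 0.8 rad) (value of joint knob above 0.8 rad), for 0.1 s.
2. the guide has been slid up to the roll (gap between the cheeks under 30.5 mm) while the knob is loose (value of joint guide above 0.0595 m and value of joint knob above 0.5 rad), for 0.1 s.
At the end, for the whole second after the job is handed in: The guide stands within 2.5 mm of play of the 28 mm roll (gap between the cheeks under 30.5 mm), the knob is turned tight (under 0.2 rad), and the roll is at rest, sitting down on its rods (centre 38 to 52 mm high, axis within 0.12 rad of the dispenser's y) (value of joint guide above 0.0595 m and value of joint knob below 0.2 rad and z of roll_center in the frame of dispenser between 0.038 and 0.052 m and angle between the z axis of label_roll and the y axis of dispenser, either way round below 0.12 rad and linear speed of label_roll below 0.02 m/s); the robot touches nothing.
It fails at once if a bystander (stapler, salt shaker or small dish) is moved by more than 25 mm or the shaker is tipped over (distance of any of stapler, shaker_salt, small_dish from where it was at the start of the episode above 0.025 m or angle between shaker_salt's own z axis and vertical above 0.5 rad).
It also fails if it takes over 38 s, if anything falls off the work surface, if the arm or the gripper's body presses on something with over 40 N, if the wrist force passes 120 N, or if a joint passes its speed limit or range.

## Working session

There is one attempt and no reset: what is moved stays moved. The work goes in short steps, each a Python script; the robot and the scene stay as the last script left them, time stands still between calls to the robot, and variables do not carry over. Pictures are saved under pics/ and viewed, at most 10 in all, crops included, and the job is handed in when it is done.

```bash
mkdir -p pics; ls; cat > h.py <<'E'
import numpy as np, cv2
from plant import ctrl, sensors, optics
def grab(n,save=None):
    im,d=optics.grab_frame(n)
    if save: cv2.imwrite('pics/'+save+'.png',im[:,:,::-1])
    return im,d
def rays(n,uv):
    p=optics.camera_params(n);K=np.array(p['mtx']);uv=np.atleast_2d(uv).astype(float)
    xd=np.c_[(uv[:,0]-K[0,2])/K[0,0],(uv[:,1]-K[1,2])/K[1,1]]
    x=xd.copy()
    for _ in range(20): x=xd/(1+p['k1']*(x**2).sum(1,keepdims=True))
    R=np.array(p['R']);t=np.array(p['t']).ravel()
    return -R.T@t, np.c_[x,np.ones(len(x))]@R
def onplane(n,uv,z):
    o,d=rays(n,uv);return o+d*((z-o[2])/d[:,2])[:,None]
def cloud(n,dep):
    v,u=np.mgrid[0:480,0:640];o,d=rays(n,np.c_[u.ravel(),v.ravel()])
    return (o+d*dep.ravel()[:,None]).reshape(480,640,3)
E
python3 - <<'E'
from h import *
for n in('scene','top'):
    im,d=grab(n,n+'0');p=optics.camera_params(n);print(n,-np.array(p['R']).T@np.array(p['t']).ravel(),p['mtx'],p['k1'],(d>0).mean())
    np.savez(n+'0.npz',im=im,d=d)
print(sensors.read_state(),ctrl.tcp_to_tips)
E
```

```text
pics
scene [  80.70178737 -585.60273322  714.41653091] [[505.74401294   0.         321.10410316]
 [  0.         505.74401294 231.85536238]
 [  0.           0.           1.        ]] 0.03991756183454983 0.9962076822916667
top [ 337.45116744   58.60085321 1131.40241379] [[549.56175084   0.         320.7118953 ]
 [  0.         549.56175084 241.75464794]
 [  0.           0.           1.        ]] -0.1374356423806554 0.9959537760416667
{'t': 0.1, 'q': array([ 1.12349328e+00,  2.07341080e-01,  1.54285643e+00, -3.37252432e-05,
        1.39353111e+00, -1.50525852e-01]), 'qvel': array([-2.39548684e-03, -2.69061861e-03, -3.91721509e-03,  7.81394048e-05,
       -4.60423595e-04, -7.74702041e-04]), 'tau': array([ 3.46165507e-04, -3.84093153e+01, -2.92549896e+01, -1.73729800e-04,
        4.83150186e-03, -4.84735580e-06]), 'eef_pos': array([167.89797665, 549.24971471, 255.21676571]), 'eef_rot': array([[-9.56285552e-01,  2.92433145e-01, -8.93949812e-04],
       [ 2.92434370e-01,  9.56283627e-01, -1.94018073e-03],
       [ 2.87496415e-04, -2.11678845e-03, -9.99997718e-01]]), 'force': array([-0.14623923, -0.00747887, -0.09005611]), 'wrist_torque': array([-0.00316948,  0.0389739 , -0.00878201]), 'grasp_force': 0.0, 'grip_width': 85.40521250984871} 25.0
```

View pics/top0.png

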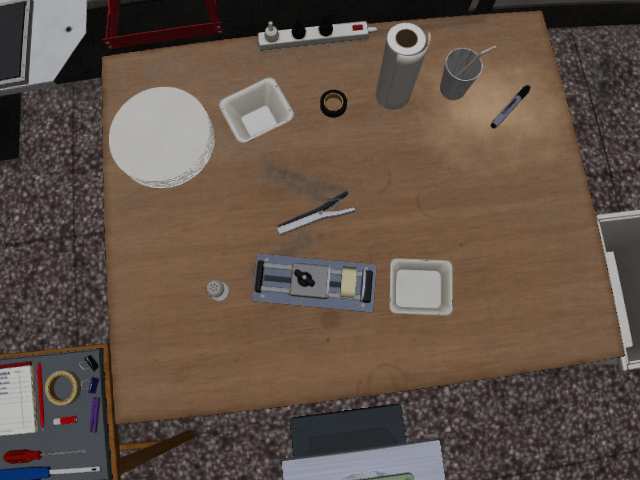

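View pics/scene0.png

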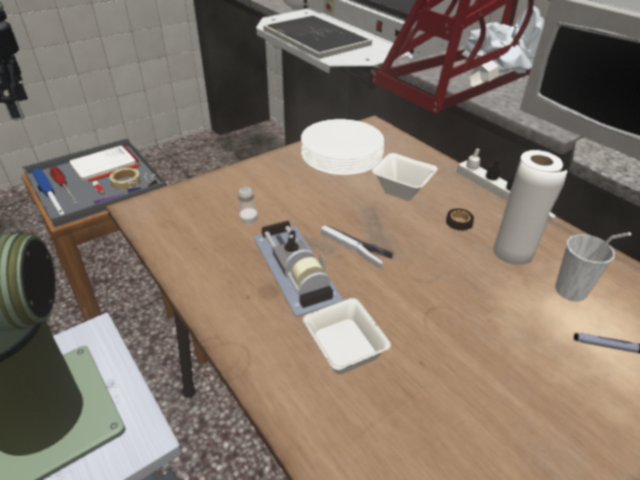

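The top view shows the dispenser from about (253,256) to (376,310). The knob is at (305,279), the roll at (349,283), the fixed guide at (368,285), the shaker at (217,290), the dish at (421,287) and the stapler at (315,212). Next I'll take depth and edge measurements.

```bash
python3 - <<'E'
from h import *
z=np.load('top0.npz');im,d=z['im'],z['d']
c=im[245:325,240:390,::-1];cv2.imwrite('pics/crop.png',cv2.resize(c,(750,400),interpolation=cv2.INTER_CUBIC))
P=cloud('top',d);Z=P[...,2]
print('table z',np.median(Z[330:350,250:400]))
# base plate: bluish mask, min-area rect
I=im.astype(int);roi=np.zeros((480,640),bool);roi[245:325,240:385]=1
m=roi&(I[...,2]>I[...,0]+8)&(I[...,2]>70)
m8=cv2.morphologyEx(m.astype(np.uint8),cv2.MORPH_CLOSE,np.ones((25,25)))
cs,_=cv2.findContours(m8,0,1);k=max(cs,key=cv2.contourArea)
w=onplane('top',k[:,0,:],8.)
(cx,cy),(a,b),an=cv2.minAreaRect(w[:,:2].astype(np.float32));print('plate',cx,cy,a,b,an)
hi=roi&(Z>42);n,l,s,ct=cv2.connectedComponentsWithStats(hi.astype(np.uint8))
for i in range(1,n):
    if s[i,4]>15:print(s[i],ct[i],np.median(P[l==i],0),Z[l==i].max())
np.save('P.npy',P)
# wing: dark pixels near knob
g=im.max(2);wm=np.zeros_like(roi);wm[262:298,288:322]=1;wm&=(g<60)
n,l,s,ct=cv2.connectedComponentsWithStats(wm.astype(np.uint8));i=1+s[1:,4].argmax();print('dark',s[i],ct[i])
v,u=np.nonzero(l==i);w=onplane('top',np.c_[u,v],72.)
r=cv2.minAreaRect(w[:,:2].astype(np.float32));print('wing',r,w.mean(0))
E
```

```text
table z -0.1013642563606254
plate 496.6130676269531 51.69464874267578 247.91893005371094 98.80583953857422 77.64051055908203
[326 265   5  32  80] [327.825  280.4375] [488.25825951  25.75603779  66.4990385 ] 74.97981499682874
[340 265  17  33 462] [347.94155844 281.20995671] [480.54787377 -13.42431362  70.77586076] 81.0260551202075
[294 269  21  18 233] [303.76824034 277.98712446] [499.23787088  71.65771113  69.48488545] 1131.402413793331
[360 269   6  32 105] [362.84761905 283.67619048] [472.88533351 -42.25820591  65.14416979] 1131.402413793331
dark [294 269  21  18 212] [303.95754717 278.40566038]
wing ((498.620361328125, 71.00027465820312), (43.01676559448242, 27.845821380615234), 19.439496994018555) [497.36262131  71.02859402  72.        ]
```

View pics/crop.png

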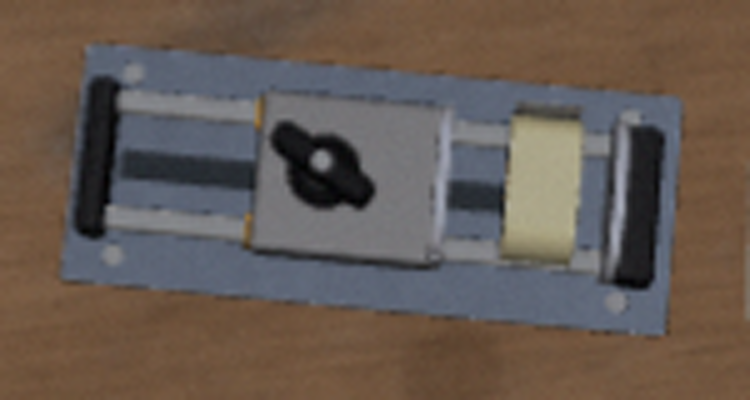

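The crop shows the knob hub at crop (322,160), with the wing pointing up-left, which means tight. The sliding cheek is at about x=443, the roll spans 505-580, the fixed cheek is at about 620, and the plate corners are clear. I'll compute the frame from the corners and cross-check it against the scene view.

```bash
python3 - <<'E'
from h import *
P=np.load('P.npy');f=lambda c:(np.array(c,float)+.5)/5-.5+[240,245]
C=onplane('top',f([(88,45),(683,97),(665,335),(62,280)]),8.)
print(C.round(1)); y=(C[0]+C[3]-C[1]-C[2])[:2];y/=np.linalg.norm(y);print('y',y,'yaw',np.arctan2(-y[0],y[1]),'ctr',C.mean(0),[np.linalg.norm(C[i]-C[(i+1)%4]) for i in range(4)])
K=onplane('top',f([(322,160)]),66.)[0];W=onplane('top',f([(280,130),(370,198)]),72.);x=np.array([y[1],-y[0]])
loc=lambda p:np.round([(p[:2]-C.mean(0)[:2])@x,(p[:2]-C.mean(0)[:2])@y],1)
print('hub',K,loc(K)); w=W[0]-W[1];print('wing ctr',W.mean(0),loc(W.mean(0)),'ang rel y',np.arctan2(w[:2]@x,w[:2]@y),np.linalg.norm(w))
# depth-based: heights in dispenser frame, along centre strip
L=np.c_[((P[...,:2]-C.mean(0)[:2])@x).ravel(),((P[...,:2]-C.mean(0)[:2])@y).ravel(),P[...,2].ravel()]
L=L[(abs(L[:,0])<40)&(abs(L[:,1])<130)]
for a in range(-130,130,6):
    q=L[(L[:,1]>=a)&(L[:,1]<a+6)]
    if len(q):print(a,len(q),np.percentile(q[:,2],[10,50,95]).round(0),end=' ; ')
h=L[(L[:,2]>45)&(L[:,2]<90)]
print()
for n,lo,hi in(('fixed',-115,-88),('roll',-88,-40),('slide',-40,-5),('knob',10,90)):
    q=h[(h[:,1]>lo)&(h[:,1]<hi)];print(n,len(q),q.mean(0).round(1) if len(q) else '',q.min(0),q.max(0)) if len(q) else 0
# other view: knob and shaker/dish
S=np.load('scene0.npz');Q=cloud('scene',S['d']);v,u=np.mgrid[0:480,0:640]
Lx=(Q[...,:2]-C.mean(0)[:2])@x;Ly=(Q[...,:2]-C.mean(0)[:2])@y;M=(abs(Lx)<40)&(abs(Ly)<130)&(Q[...,2]>50)
for n,lo,hi in(('fixed',-115,-88),('roll',-88,-40),('slide',-40,-5),('knob',10,90)):
    q=M&(Ly>lo)&(Ly<hi);print('scene',n,q.sum(),Lx[q].mean(),Ly[q].mean(),Q[q][:,2].max(),u[q].mean(),v[q].mean())
E
```

```text
[[570.7 162.6   8. ]
 [518.5 -80.6   8. ]
 [421.7 -59.3   8. ]
 [474.2 183.    8. ]]
y [0.21082422 0.97752399] yaw -0.21241805707643951 ctr [496.29618114  51.41148535   8.        ] [np.float64(248.70797040467755), np.float64(99.15026570311875), np.float64(247.97999185239115), np.float64(98.63021093654538)]
hub [501.79027196  70.5918532   66.        ] [ 1.3 19.9]
wing ctr [499.19485206  69.59127989  72.        ] [-1.  18.4] ang rel y 0.5598955516108288 44.19660926295782
-130 96 [-3.  0.  5.] ; -124 107 [ 8. 10. 14.] ; -118 83 [ 9. 32. 36.] ; -112 117 [12. 33. 37.] ; -106 90 [13. 33. 36.] ; -100 151 [12. 57. 71.] ; -94 115 [ 8. 11. 28.] ; -88 95 [ 8. 11. 28.] ; -82 93 [11. 68. 76.] ; -76 120 [11. 69. 77.] ; -70 119 [12. 69. 76.] ; -64 120 [12. 68. 77.] ; -58 143 [11. 63. 76.] ; -52 111 [ 7. 11. 26.] ; -46 111 [ 8. 11. 28.] ; -40 115 [ 8. 11. 27.] ; -34 110 [ 8. 13. 71.] ; -28 116 [12. 38. 72.] ; -22 116 [12. 34. 37.] ; -16 116 [12. 33. 37.] ; -10 115 [11. 34. 37.] ; -4 116 [12. 34. 66.] ; 2 115 [12. 34. 72.] ; 8 113 [12. 35. 73.] ; 14 117 [12. 35. 73.] ; 20 113 [12. 35. 72.] ; 26 117 [
[... 581 characters left out ...]
7290197] [ 29.85561118 -52.59696951  81.02605512]
slide 80 [ -1.9 -27.2  65.2] [-30.47107304 -29.68038417  45.35188212] [ 31.96420496 -24.79771555  74.979815  ]
knob 181 [ 0.6 24.1 62.6] [-13.17914409  10.03767666  45.04246487] [15.11539841 40.39990849 74.64815095]
scene fixed 229 -1.5757260237668815 -99.50530734695982 72.53581409394178 314.1397379912664 278.414847161572
scene roll 535 -1.6016828938071137 -72.0808825761478 80.23062684045976 308.28598130841124 266.78504672897196
scene slide 202 -1.4381164623065072 -30.150147368025806 71.93985633605098 299.8811881188119 255.12871287128712
scene knob 74 3.2851645469591264 22.123450867039445 73.56497165873111 292.1216216216216 235.72972972972974
```

Measured: the dispenser yaw is about -0.212, the guide face is at y≈-30 and the hub at y≈+19.5. The plate comes out at 248x99 and the wing at 0.56 rad and 44 mm, so both match the given sizes. The guide should travel about 36.5 mm. Now I'll grasp the knob with the tips kept above its hub disc and loosen it.

```bash
cat >> h.py <<'E'
Y=np.array([.2108,.9775,0]);Y/=np.linalg.norm(Y);YAW=-.2124
K0=np.array([496.3,51.4,0])+19.5*Y
def rot(knob):   # tool down, y across the wing at this knob angle
    a=YAW-.6+knob;y=np.array([np.cos(a),np.sin(a),0]);z=np.array([0,0,-1.]);return np.c_[np.cross(y,z),y,z]
def st(m=''):
    s=sensors.read_state();print(m,'t%.1f'%s['t'],s['eef_pos'].round(1),'F',s['force'].round(1),'M',s['wrist_torque'].round(2),'w%.1f g%.0f'%(s['grip_width'],s['grasp_force']),'a%.3f'%(np.arctan2(s['eef_rot'][1,1],s['eef_rot'][0,1])-YAW+.6))
E
python3 - <<'E'
from h import *
up=lambda z:K0+[0,0,z]
for k in(0,1.1):print(ctrl.solve_ik(up(75),rot(k)))
ctrl.move_ptp(up(170),rot(.02));ctrl.gripper_to(45,30);st('above')
print(ctrl.move_l(up(75),vel=80,threshold=8));st('down')
ctrl.gripper_to(0,30);st('grip')
for k in(.2,.5,.8,1.1):
    ctrl.move_l(up(75),rot(k),vel=60);st(k)
E
```

```text
[-3.15257655e-02  2.93017717e-01  1.85723949e+00 -4.44089210e-16
  9.91335446e-01  7.80874235e-01]
[-3.15257655e-02  2.93017717e-01  1.85723949e+00 -4.44089210e-16
  9.91335446e-01 -3.19125765e-01]
above t2.7 [500.4  70.6 170. ] F [-0.8 -0.7  0.1] M [-0.01 -0.03  0.01] w45.2 g0 a0.020
False
down t4.0 [501.1  70.5  75.6] F [-0.7  0.8  0. ] M [ 0.04 -0.   -0.03] w45.3 g0 a0.020
grip t4.4 [500.9  70.2  75.6] F [ 0.2 -1.2  1.8] M [-0.18  0.04  0.06] w11.1 g35 a0.020
0.2 t4.8 [500.9  70.3  75.5] F [-0.4 -1.2  4.7] M [-0.17  0.08  0.07] w11.0 g35 a0.198
0.5 t5.2 [500.7  70.5  75.4] F [ 0.2 -1.1  5.6] M [-0.09  0.11  0.07] w10.9 g35 a0.497
0.8 t5.7 [500.5  70.5  75.4] F [-1.7 -1.6  6.6] M [-0.11  0.28  0.11] w11.7 g35 a0.796
1.1 t6.1 [500.4  70.5  75.4] F [-2.4 -1.   6.6] M [-0.13  0.26  0.08] w11.2 g35 a1.097
```

```bash
python3 - <<'E'
from h import *
ctrl.hold(.15)
R=rot(1.1);p=lambda s:K0-s*Y+[0,0,75.]
print(ctrl.move_l(p(20),R,vel=30,threshold=25));st('20')
print(ctrl.move_l(p(33),R,vel=25,threshold=25));st('33')
print(ctrl.move_l(p(46),R,vel=12,threshold=12));st('end')
s=sensors.read_state();print('slid',-(s['eef_pos']-K0)[:3]@Y)
grab('scene','s1');grab('top','t1')
im=cv2.imread('pics/s1.png')[190:320,220:380];cv2.imwrite('pics/s1c.png',cv2.resize(im,(640,520),interpolation=cv2.INTER_CUBIC))
E
```

```text
False
20 t7.1 [496.1  51.2  75.4] F [-2.  -0.5  6.2] M [0.01 0.35 0.02] w11.4 g35 a1.096
False
33 t7.7 [493.4  38.6  75.4] F [-2.   1.2  6.5] M [0.16 0.25 0.04] w11.1 g35 a1.096
True
end t8.4 [492.5  34.7  75.5] F [0.2 2.2 2.8] M [ 0.11 -0.02  0.05] w11.4 g34 a1.094
slid 36.66182428106855
```

View pics/s1c.png

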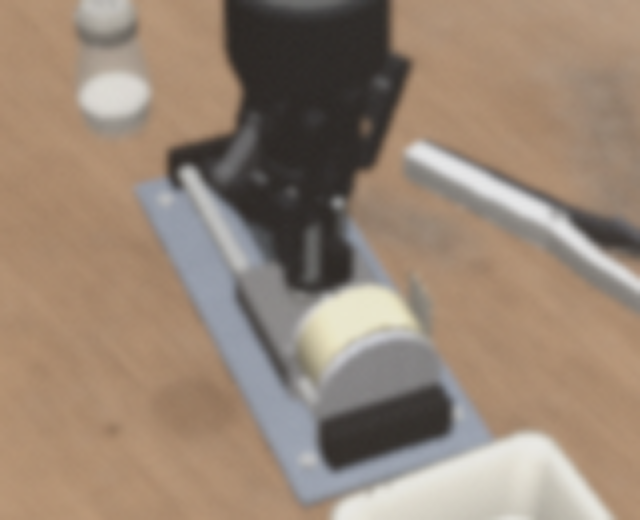

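The guide stopped on force at 36.7 mm, against the predicted 36.5. The picture shows the roll snug between the cheeks and upright. I'll keep light pressure on it and tighten.

```bash
python3 - <<'E'
from h import *
c=K0-37.3*Y+[0,0,75.]
ctrl.move_l(c,rot(1.1),vel=12);ctrl.hold(.2);st('press')
for k in(.8,.5,.25,.05,-.04):
    ctrl.move_l(c,rot(k),vel=40);st(k)
ctrl.hold(.3);st('tight')
ctrl.gripper_to(45);st('open')
ctrl.move_l(c+[0,0,110],vel=120);
ctrl.move_ptp([300,300,260],rot(0));st()
grab('scene','s2')
im,d=grab('top','t2');np.savez('t2.npz',im=im,d=d)
cv2.imwrite('pics/t2c.png',cv2.resize(im[245:325,240:390,::-1],(750,400),interpolation=cv2.INTER_CUBIC))
P=cloud('top',d);L=P-[496.3,51.4,0];X=np.array([Y[1],-Y[0],0]);lx,ly,z=L@X,L@Y,P[...,2]
M=(abs(lx)<32)&(z>45)&(z<90)
for n,lo,hi in(('all roll+cheeks',-103,-55),('roll',-93,-68),('knob',-45,10)):
    q=M&(ly>lo)&(ly<hi);print(n,q.sum(),ly[q].min(),ly[q].max(),np.percentile(z[q],98),lx[q].mean())
E
```

```text
press t8.9 [492.5  34.8  75.4] F [-1.8  2.5  5.3] M [ 0.47  0.22 -0.03] w11.7 g35 a1.098
0.8 t9.4 [492.7  34.8  75.4] F [-0.9  3.9  6. ] M [ 0.5   0.15 -0.06] w11.4 g35 a0.798
0.5 t9.8 [492.9  34.8  75.4] F [1.1 4.3 5.8] M [ 0.51  0.1  -0.03] w11.3 g35 a0.498
0.25 t10.2 [493.1  34.7  75.5] F [-0.3  2.4  4.5] M [ 0.51  0.02 -0.1 ] w11.3 g35 a0.248
0.05 t10.6 [493.1  34.6  75.5] F [0.1 2.9 5. ] M [ 0.44 -0.05 -0.07] w11.2 g35 a0.048
-0.04 t10.8 [493.2  34.6  75.5] F [0.5 3.1 5.4] M [ 0.5  -0.1   0.55] w11.3 g39 a-0.040
tight t11.1 [493.2  34.6  75.6] F [0.1 2.7 4.7] M [ 0.49 -0.07  0.59] w11.2 g39 a-0.039
open t11.6 [492.1  33.9  74.6] F [-0.2  0.2 -0.2] M [-0.02  0.    0.  ] w45.0 g0 a-0.040
 t13.9 [300.4 299.5 259.6] F [ 0.1 -0.6  0.1] M [0.04 0.01 0.01] w44.9 g0 a-0.001
all roll+cheeks 626 -99.17497505410137 -61.00584695800683 78.03480923148481 -0.7527009387165036
roll 405 -92.94888185341513 -68.06600064678761 78.44640315521931 -0.14124904645867575
knob 230 -36.091211193557065 2.9439849448963695 75.25668089006268 -1.1153156376589006
```

View pics/t2c.png

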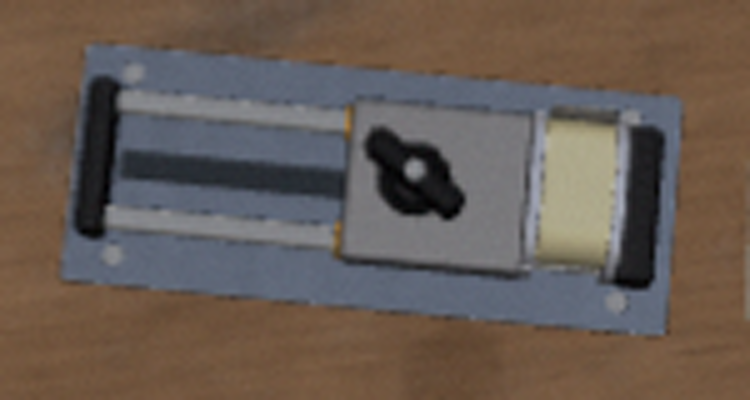

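The picture shows the roll (crop 540-615) sitting square between both cheeks with no visible gap. The wing is back at its original tight angle, and I felt a stop torque of about 0.55 N m.

```bash
python3 -c "
from h import *
print(ctrl.finish_job())"
```

```text
the job is handed in; nothing more can be done
None
```

The job is handed in: I loosened the knob, slid the guide about 36.7 mm until it held the roll against the fixed guide, and turned the knob tight again; the arm stayed clear of the stapler, salt shaker and dish, but I didn't re-measure where they are, and the hand-in call gave no verdict.

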